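# Pry the battery cover off the radio

### The job

Open the battery compartment of the radio that lies on its front: take the flat filling knife, put its blade into the notch under the end of the snapped-in cover and lever the handle down until the cover pops up, without using the fingers on the cover until then. Lay the knife down on the table, lift the cover off and lay it on the piece of brown cardboard, right way up. Leave the brush, the pot and the glue bottle where they are.

Things in the scene. Friction and masses are not known exactly. Their poses are not given: they have to be found in the camera images.
- radio: Silver-grey plastic case 160 (x) x 230 (y) x 100 mm high, lying on its front, firmly in place. Origin: middle of its underside; z up; its -x side has the notch. A shallow pocket in its top (y -33.5 to 33.5 mm, from the -x side to x = 62 mm) is filled flush by the cover; beneath are two batteries. A carrying handle (14 mm bar) lies along the +x side, 50 mm up, reaching to x = 112 mm.
- notch (a point): Middle of the notch's mouth in the radio's -x side face, 91.5 mm above the table; axes as the radio's. The notch is a slot 38 mm wide (y), 7 mm high (solid floor below, the cover's underside above), 36 mm deep (towards +x) to a solid end wall. The outer edge of its floor is the fulcrum. The cover's end is cut back 7 mm above it, so the notch shows from above.
- cover_mid (a point): Centre of the cover's plate: dark grey plastic, 140 (x) x 64 (y) x 5 mm thick, 70 g, snapped flush in the radio's top, axes along the radio's. Below it are two snap legs at x = -17 mm and two feet at x = 51 mm, all 17 mm deep; standing level on them, this point is 19.5 mm up. Popped up, it can be grasped across its 64 mm sides, 30 to 50 mm from this point towards the notch, and lifts off freely.
- cover_near (a point): Middle of the cover's notch end, on its top face at the edge of the cut-back, 64 mm from cover_mid along the cover's -x. Seated: 100 mm above the table. Two sprung catches hold the snap legs with about 10 N; levering a fully inserted blade by about 25 degrees frees them. Once this end is about 10 mm up the cover jumps on by itself and stays popped up: far end down, this end about 116 mm above the table.
- cover_far (a point): Middle of the cover's other end, on its top face, 70 mm from cover_mid along the cover's +x.
- knife_grip (a point): The filling knife: a wooden handle 100 mm long, 24 mm wide, 20 mm high, with a stiff flat steel blade 80 mm long, 26 mm wide, 3 mm thick at half the handle's height; 110 g. This point: in the middle of the handle's section, 50 mm from its butt end and 50 mm from the root of the blade; x towards the blade's tip, z up, 10 mm above the table when lying.
- knife_tip (a point): Middle of the end edge of the knife's blade, 130 mm from knife_grip along x; axes as knife_grip's.
- card: A flat piece of brown cardboard 180 (x) x 200 (y) mm, 1.5 mm thick, fixed on the table. Origin: middle of its underside.
- brush_grip (a point): A flat paint brush lying beside the knife, 200 mm long over all, with a round wooden handle, 20 mm thick, steel band and grey bristles 39 mm wide; this point is in the handle, 10 mm above the table; x towards the bristles. A bystander: it and the knife may lie in either order.
- pot: A white plastic pot, 72 mm wide, 75 mm high. Origin: middle of its underside. A bystander.
- glue: A white glue bottle with a black cap, 56 mm wide, 130 mm high. Origin: middle of its underside. A bystander.
Mind the look-alikes: they are no part of the job. What is meant by the part that bears cover_mid is not purple, and is the larger of those in its own colour. What is shaped like the part that bears knife_grip but black is not meant.

How it is judged:
On the way, in this order (a step that is already met when the one before it is completed fails the run):
1. the knife's blade is in the notch and presses up on the still seated cover, the fingers off the cover (x of knife_tip in the frame of notch above 0.008 m and z of knife_tip in the frame of notch between -0.006 and 0.009 m and y of knife_tip in the frame of notch between -0.02 and 0.02 m and contact force between knife and cover above 1 N and z of cover_near in the frame of radio below 0.105 m and contact force between the fingers and cover below 0.5 N), for 0.05 s.
2. the cover has popped up at its notch end, the fingers off it (z of cover_near in the frame of radio above 0.109 m and z of cover_far in the frame of radio below 0.105 m and contact force between the fingers and cover below 0.5 N), for 0.1 s.
At the end, for the whole second after the job is handed in: The cover stands level (within 7 degrees) and right way up on its feet, with the middles of both its ends over the cardboard; the knife lies flat on the table or cardboard (x of cover_near in the frame of card between -0.092 and 0.092 m and y of cover_near in the frame of card between -0.102 and 0.102 m and x of cover_far in the frame of card between -0.092 and 0.092 m and y of cover_far in the frame of card between -0.102 and 0.102 m and height (world z) of cover_mid below 0.027 m and angle between cover_mid's own z axis and vertical below 0.12 rad and height (world z) of each of knife_grip, knife_tip below 0.018 m and distance of cover_mid from where it was at the start of the episode above 0.05 m); the robot touches nothing.
It fails at once if the fingers press on the cover with over 2 N while it is still snapped in (contact force between the fingers and cover above 2 N and z of cover_near in the frame of radio below 0.105 m and distance between cover_near and notch below 0.03 m).
It fails at once if the brush is moved by more than 30 mm (distance of brush_grip from where it was at the start of the episode above 0.03 m).
It fails at once if the pot is moved by more than 30 mm (distance of pot from where it was at the start of the episode above 0.03 m).
It fails at once if the glue bottle is moved by more than 30 mm (distance of glue from where it was at the start of the episode above 0.03 m).
It also fails if it takes over 72 s, if anything falls off the work surface, if the arm or the gripper's body presses on something with over 40 N, if the wrist force passes 120 N, or if a joint passes its speed limit or range.

### The arm

A 6-joint arm with a two-finger parallel gripper is mounted at the origin on the work surface. World frame = base frame: x ahead of the robot, y to its left, z up, the work surface at z = 0. Lengths are in m, angles in rad, forces in N, time in s.
With the tool pointing down it reaches from about 0.3 to 0.85 m from the base axis. Payload 5.4 kg.
Tool frame: the origin (TCP) lies at the very end of the fingers, on their centre line; the grasp point (between the pads) lies 19 mm behind it; x points along the fingers, y is the direction in which the jaws open and shut, and the axes are right-handed (so a half turn about x gives the same grasp; the last joint's range is limited). The gripper opens to 85 mm and grips with 20 to 120 N. Pads are 22 mm wide; open, the fingers measure 114 mm over their backs; the gripper's body (76 mm by 85 mm) begins 54 mm behind the grasp point. The pads swing forward as they close: fully open they stand 13 mm farther back than shut.
Start: joints at [1.056, 0.158, 1.597, -0, 1.386, -0.21], TCP at [0.173, 0.548, 0.211] pointing down, gripper open.
Joint ranges: [-2.91, 2.91], [-0.94, 2.29], [0.18, 2.7], [-1.29, 4.43], [0.17, 2.64], [-3, 3]. Speed limits (rad/s): [2.57, 2.57, 3.14, 3.14, 3.14, 3.14].

### API

Orientations are given as a unit quaternion [w, x, y, z].
In Python, from workcell import sensors, read_camera, arm, look_for, place_of gives the robot as it stands. The module is installed in compiled form; this text tells all that it offers.
- The arm moves only by the tool send_rows, never from a script. Its argument "increments" is a list of rows, each an object of numbers: "tx", "ty", "tz": the shift along the tool's x, y, z in mm; "spin": the turn about the tool's x in rad; "fingers": the closure, from 0 (fully open) to 1 (shut). In form: [{"tx": .., "ty": .., "tz": .., "spin": .., "fingers": ..}, ...]. A call has 1 to 10 rows; each row shifts and turns the commanded pose from where the row before left it, along the tool's axes as they then stand; what a row does not reach is not made up. A row lasts 1/8 s, in which the tool goes at most 62.5 mm and 10.7 degrees, less where a joint would pass 70% of its speed; a pose out of reach is approached as far as the arm can. A call is refused whole if a number of a shift passes 62.5 or a number of a turn 0.188, either way. A call with a gripper value outside its range is refused whole. The fingers move at their own pace and stop on an object; the grip force is fixed at half the most. Time passes only in rows, so rows that do not move let the fingers close. It gives the time, the measured TCP pose, the force and the opening at its end, in the units of the state.
- sensors.state(): the state, without advancing time (a new reading comes with each control period).
- read_camera(name): name is "scene" or "top" or "wrist"; returns a dict with "img" (480x640x3 uint8, blue, green, red), "range_z" (480x640 float32, m along the optical axis (not along the pixel's ray), 0 where there is no reading), "vertical_fov" (degrees; the focal length in pixels is half the picture's height over the tangent of half this angle, whatever the lens; pixels are square), "cx", "cy" (the principal point, pixels), "k1" (the pictures are not rectified: a ray, as slopes to the right and down, at radius r is drawn at 1 + k1 r^2 times it, then the intrinsics apply), "world_from_camera" (4x4, takes a point from camera to world coordinates). Camera axes: x right, y down, z forward; pixel columns grow to the right and rows downward; lengths in m; the calibration is good to about 2 mm. A picture is of the moment at which its call begins.
- arm.sign_off(): hands the job in, once; it reports no verdict.
Trained networks look in the newest picture that a camera, given by its name, has taken for a name from the list of things; names that differ only in an ending like _2 or _b are one class to them, and where a whole thing is asked for, a point or a joint stands for the part that bears it (a point fixed in the world has none). Each returns a list of dicts, best first, with "score" (0 to 1); they miss things now and then, are a little off and sometimes report something else, mostly with a low value. They report only what shows in the picture. A call takes as long as a camera call. They do not tell look-alikes from the thing itself.
- look_for(name, camera): "box" ([left, top, right, bottom] as shares, 0 to 1, of the picture: columns of its width, rows of its height, round what is visible of it).
- place_of(name, camera): "at" ([column, row] as shares, 0 to 1, of the picture: columns of its width, rows of its height: a listed point, or the origin of a listed thing).
The state is a dict: "time_s": time; "joint_pos": joint angles; "joint_vel": joint speeds; "joint_torque": joint torques, N m; "tcp_pos": TCP position; "eef_rot": TCP orientation; "force": force on the tool from outside, world axes, zero at the start; "wrist_torque": the same for the moment, N m; "grip_width": finger opening in m.
Only numpy, scipy, OpenCV 4.12 (cv2) and the standard library are available. Lean on these libraries where they do the work, as an engineer would, in place of code of your own. Each camera call takes 0.05 s, during which the arm holds its last target. There are 200 camera calls.

## Working session

There is one attempt and no reset: what is moved stays moved. The work goes in short steps, Python scripts to look and compute and a tool call to move; the robot and the scene stay as the last step left them, time stands still between calls to the robot, and variables do not carry over. Pictures are saved under pics/ and viewed, about 8 in all and at most 12, crops included, and the job is handed in when it is done.

Besides the shell and the picture viewer there is one more tool, called after "Request:" as name([rows], argument=value, ...), one row to a line, values as JSON. send_rows: Moves the arm, as the interface text tells. Its arguments: {"type":"object","properties":{"increments":{"type":"array","items":{"type":"object","properties":{"tx":{"type":"number"},"ty":{"type":"number"},"tz":{"type":"number"},"spin":{"type":"number"},"fingers":{"type":"number"}}}}},"required":["increments"]}

```bash
mkdir -p pics; cat > h.py <<'E'
import numpy as np, cv2
from workcell import sensors, read_camera, arm, look_for, place_of
from scipy.spatial.transform import Rotation as R
def K(c):
    f=240/np.tan(np.radians(c["vertical_fov"])/2); return f
def ray(c,u,v):
    f=K(c); p=np.array([(u-c["cx"])/f,(v-c["cy"])/f]); q=p.copy()
    for _ in range(20): q=p/(1+c["k1"]*(q@q))
    return np.array([q[0],q[1],1.])
def atz(c,u,v,z):
    T=np.array(c["world_from_camera"]); d=T[:3,:3]@ray(c,u,v); o=T[:3,3]
    return o+d*(z-o[2])/d[2]
def pt(c,u,v):
    T=np.array(c["world_from_camera"]); z=c["range_z"][int(round(v)),int(round(u))]
    return T[:3,:3]@(ray(c,u,v)*z)+T[:3,3]
def cloud(c):
    f=K(c); v,u=np.mgrid[0:480,0:640]; p=np.stack([(u-c["cx"])/f,(v-c["cy"])/f],-1); q=p.copy()
    for _ in range(20): q=p/(1+c["k1"]*(q**2).sum(-1,keepdims=True))
    P=np.concatenate([q,np.ones((480,640,1))],-1)*c["range_z"][...,None]
    T=np.array(c["world_from_camera"]); return P@T[:3,:3].T+T[:3,3]
E
python3 - <<'E'
from h import *
for n in ("top","scene"):
    c=read_camera(n); cv2.imwrite(f"pics/{n}0.png",c["img"])
    for t,z in (("radio",.0),("notch",.0915),("cover_mid",.0975),("cover_near",.1),("cover_far",.1),("knife_grip",.01),("knife_tip",.01),("card",0),("brush_grip",.01),("pot",0),("glue",0)):
        for r in place_of(t,n)[:3]:
            u,v=r["at"][0]*640,r["at"][1]*480
            print(n,t,round(r["score"],2),(int(u),int(v)),atz(c,u,v,z).round(3),pt(c,min(u,639),min(v,479)).round(3))
s=sensors.state();print(s)
E
```

```text
top radio 0.8 (254, 258) [0.549 0.136 0.   ] [0.533 0.126 0.096]
top radio 0.25 (399, 290) [ 0.445 -0.284  0.   ] [ 0.443 -0.282  0.017]
top notch 0.72 (279, 262) [0.521 0.057 0.091] [0.525 0.059 0.067]
top notch 0.69 (172, 283) [0.469 0.352 0.091] [0.471 0.355 0.078]
top cover_mid 0.82 (252, 255) [0.541 0.132 0.097] [0.54  0.132 0.099]
top cover_mid 0.69 (263, 169) [0.788 0.101 0.097] [0.811 0.108 0.021]
top cover_mid 0.68 (229, 339) [0.314 0.192 0.097] [0.317 0.204 0.012]
top cover_near 0.91 (272, 261) [0.523 0.075 0.1  ] [0.523 0.075 0.101]
top cover_near 0.74 (277, 150) [0.844 0.06  0.1  ] [ 0.881  0.067 -0.007]
top cover_near 0.55 (229, 355) [0.269 0.193 0.1  ] [ 0.27   0.208 -0.003]
top cover_far 0.91 (229, 248) [0.561 0.195 0.1  ] [0.56  0.194 0.106]
top cover_far 0.71 (243, 182) [0.751 0.156 0.1  ] [0.774 0.166 0.021]
top cover_far 0.56 (238, 321) [0.359 0.169 0.1  ] [0.366 0.182 0.   ]
top knife_grip 0.95 (436, 288) [ 0.45  -0.391  0.01 ] [ 0.45  -0.392  0.003]
top knife_grip 0.69 (476, 249) [ 0.561 -0.514  0.01 ] [ 0.56  -0.511  0.018]
top knife_grip 0.5 (254, 258) [0.546 0
[... 2085 characters left out ...]
025]
{'time_s': 1.2, 'joint_pos': array([ 1.05592978e+00,  1.58366202e-01,  1.59699858e+00,  2.61374200e-05,
        1.38621535e+00, -2.10092764e-01]), 'joint_vel': array([ 2.94475044e-04,  9.32184790e-04,  1.67163825e-03, -3.07692954e-03,
       -1.63086484e-04, -2.82873842e-05]), 'joint_torque': array([ 7.02356556e-04, -3.96013856e+01, -3.31699097e+01, -3.19211495e-04,
        4.46491076e-04,  2.83471405e-05]), 'tcp_pos': array([0.17254441, 0.54848417, 0.21061886]), 'eef_rot': array([ 0.69890534,  0.10734629,  0.69891919, -0.10733156]), 'force': array([-0.21986054,  0.10213865, -0.71458218]), 'wrist_torque': array([ 0.03149237, -0.01440604, -0.03291864]), 'grip_width': 0.08506185514437796}
```

View pics/top0.png

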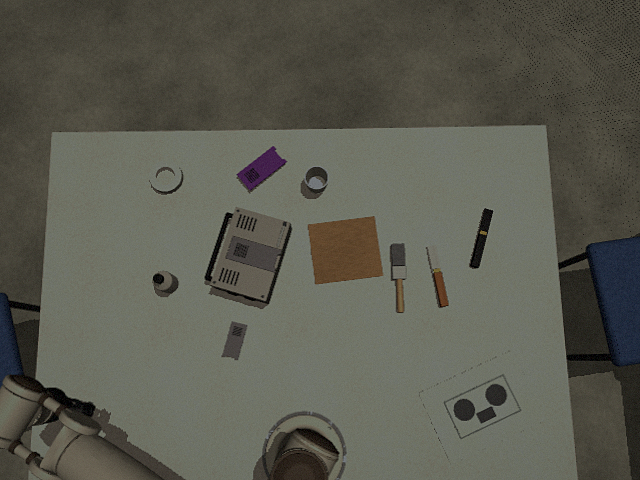

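View pics/scene0.png

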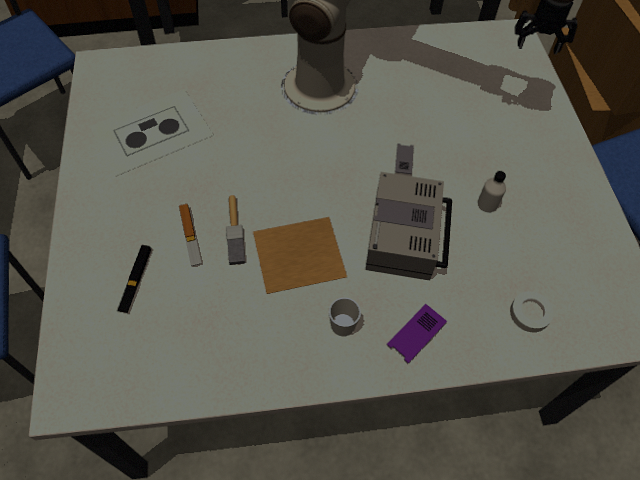

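The top picture shows the radio at about (250,255), with its notch end facing right towards -y. The orange-handled knife is at (438,280) with its tip up, the brush is left of it, and the card is at (346,249). The purple cover, the small grey cover and the black knife are the look-alikes. The scene picture agrees.

Next I'll fit the rectangles and plan the first move.

```bash
cat >> h.py <<'E'
def ax(): 
    q=sensors.state()["eef_rot"]; return R.from_quat([q[1],q[2],q[3],q[0]]).as_matrix()
def plan(target,spin=0,n=1):
    s=sensors.state(); M=ax(); d=M.T@(np.array(target)-s["tcp_pos"])*1000
    print("tool delta mm",d.round(1),"rows",np.ceil(np.linalg.norm(d)/62),"per row/n",(d/n).round(1))
def yaw_y(): M=ax(); return np.degrees(np.arctan2(M[1,1],M[0,1]))
def radiofit(c,roi):
    P=cloud(c); m=(P[...,2]>.085)&(P[...,2]<.115)&(P[...,0]>roi[0])&(P[...,0]<roi[1])&(P[...,1]>roi[2])&(P[...,1]<roi[3])
    n,l,s,_=cv2.connectedComponentsWithStats(m.astype(np.uint8)); k=1+np.argmax(s[1:,4]); Q=P[l==k]
    return cv2.minAreaRect((Q[:,:2]*1000).astype(np.float32)),np.median(Q[:,2]),len(Q)
E
python3 - <<'E'
from h import *
for n in ("top","scene"):
    c=read_camera(n); print(n,radiofit(c,(.38,.7,-.05,.3)))
    hsv=cv2.cvtColor(c["img"],cv2.COLOR_BGR2HSV); m=cv2.inRange(hsv,(5,90,60),(22,255,255))
    k,l,s,ce=cv2.connectedComponentsWithStats(m)
    for i in range(1,k):
        if s[i,4]>60:
            v,u=np.where(l==i); q=np.array([atz(c,a,b,.0015 if s[i,4]>1500 else .015)[:2]*1000 for a,b in zip(u,v)]).astype(np.float32)
            print(s[i],cv2.minAreaRect(q))
print(ax().round(3),yaw_y())
plan([.47,-.34,.3])
E
```

```text
top (((548.8536376953125, 137.42364501953125), (164.9969024658203, 232.36761474609375), 72.75041961669922), np.float64(0.09948930883388496), 4850)
[ 308  216   75   68 4060] ((569.718994140625, -127.90419006347656), (179.59690856933594, 198.9295196533203), 6.21999454498291)
[434 272  15  34 260] ((449.26025390625, -402.4000549316406), (99.12102508544922, 22.035076141357422), 9.40522289276123)
[396 279   8  33 186] ((431.9862976074219, -282.6583251953125), (92.56471252441406, 17.975116729736328), 0.053071461617946625)
scene (((550.6906127929688, 139.06365966796875), (158.78123474121094, 238.88096618652344), 72.57160186767578), np.float64(0.09880908083823703), 5430)
[615   0  25  33 334] ((-215.10903930664062, 1110.9730224609375), (170.3887481689453, 52.66334915161133), 5.335393905639648)
[566  44  45  67 675] ((59.00072479248047, 807.4666748046875), (294.6239013671875, 55.487281799316406), 4.727269649505615)
[229 195   9  31 217] ((433.2598571777344, -281.78131103515625), (18.690004348754883, 94.10313415527344), 89.69505310058594)
[179 204  16  38 326] ((456.3394775390625, -400.3258056640625), (113.9378890991211, 22.75166130065918), 9.248322486877441)
[ 253  217   94   77 5060] ((573.7108764648438, -127.79590606689453), (180.46192932128906, 198.90306091308594), 6.279715538024902)
[[ 0.     0.3    0.954]
 [-0.     0.954 -0.3  ]
 [-1.    -0.     0.   ]] 72.5376378203384
tool delta mm [ -89.4 -758.3  550.3] rows 16.0 per row/n [ -89.4 -758.3  550.3]
```

```bash
cat >> h.py <<'E'
import json
def rows(target,yaw=None,n=None,spinsign=None,fingers=None,start=None):
    """rows (rounded) to world target with tool-y yaw (deg)"""
    s=sensors.state(); M=ax(); p=s["tcp_pos"]; D=np.array(target)-p
    a=0
    if yaw is not None:
        a=-np.radians((yaw-yaw_y()+180)%360-180)
        if spinsign and np.sign(a)!=spinsign: a+=spinsign*2*np.pi
    n=n or int(max(1,np.ceil(np.linalg.norm(D)*1000/60),np.ceil(abs(a)/.18)))
    sp=round(a/n,4); out=[]; pc=p.copy()
    for i in range(n):
        t=(M.T@(p+D*(i+1)/n-pc)*1000).round(1); pc=pc+M@t/1000
        r=dict(tx=t[0],ty=t[1],tz=t[2])
        if sp: r["spin"]=sp
        if fingers is not None: r["fingers"]=fingers
        out.append(r); M=M@R.from_rotvec([sp,0,0]).as_matrix()
    for i in range(0,n,10): print(json.dumps(out[i:i+10]))
E
python3 -c "
from h import *
rows([.471,-.398,.19],-80.7,spinsign=1,n=20)"
```

```text
[{"tx": 1.0, "ty": -40.7, "tz": 28.4, "spin": 0.1337}, {"tx": 1.1, "ty": -36.5, "tz": 33.6, "spin": 0.1337}, {"tx": 1.0, "ty": -31.7, "tz": 38.2, "spin": 0.1337}, {"tx": 1.0, "ty": -26.3, "tz": 42.0, "spin": 0.1337}, {"tx": 1.1, "ty": -20.5, "tz": 45.2, "spin": 0.1337}, {"tx": 1.0, "ty": -14.3, "tz": 47.6, "spin": 0.1337}, {"tx": 1.0, "ty": -7.8, "tz": 49.0, "spin": 0.1337}, {"tx": 1.0, "ty": -1.2, "tz": 49.6, "spin": 0.1337}, {"tx": 1.1, "ty": 5.3, "tz": 49.3, "spin": 0.1337}, {"tx": 1.0, "ty": 12.0, "tz": 48.2, "spin": 0.1337}]
[{"tx": 1.0, "ty": 18.2, "tz": 46.1, "spin": 0.1337}, {"tx": 1.1, "ty": 24.2, "tz": 43.3, "spin": 0.1337}, {"tx": 1.0, "ty": 29.8, "tz": 39.7, "spin": 0.1337}, {"tx": 1.0, "ty": 34.8, "tz": 35.3, "spin": 0.1337}, {"tx": 1.1, "ty": 39.2, "tz": 30.4, "spin": 0.1337}, {"tx": 1.0, "ty": 43.0, "tz": 24.9, "spin": 0.1337}, {"tx": 1.0, "ty": 45.8, "tz": 19.0, "spin": 0.1337}, {"tx": 1.1, "ty": 48.0, "tz": 12.7, "spin": 0.1337}, {"tx": 1.0, "ty": 49.2, "tz": 6.2, "spin": 0.1337}, {"tx": 1.0, "ty": 49.6, "tz": -0.5, "spin": 0.1337}]
```

Request:
send_rows([
  {"tx": 1,"ty": -41,"tz": 28,"spin": 0.134},
  {"tx": 1,"ty": -36,"tz": 34,"spin": 0.134},
  {"tx": 1,"ty": -32,"tz": 38,"spin": 0.134},
  {"tx": 1,"ty": -26,"tz": 42,"spin": 0.134},
  {"tx": 1,"ty": -20,"tz": 45,"spin": 0.134},
  {"tx": 1,"ty": -14,"tz": 48,"spin": 0.134},
  {"tx": 1,"ty": -8,"tz": 49,"spin": 0.134},
  {"tx": 1,"ty": -1,"tz": 50,"spin": 0.134},
  {"tx": 1,"ty": 5,"tz": 49,"spin": 0.134},
  {"tx": 1,"ty": 12,"tz": 48,"spin": 0.134},
])

```text
invalid input
```

Request:
send_rows([
  {"tx": 1,"ty": 18,"tz": 46,"spin": 0.134},
  {"tx": 1,"ty": 24,"tz": 43,"spin": 0.134},
  {"tx": 1,"ty": 30,"tz": 40,"spin": 0.134},
  {"tx": 1,"ty": 35,"tz": 35,"spin": 0.134},
  {"tx": 1,"ty": 39,"tz": 30,"spin": 0.134},
  {"tx": 1,"ty": 43,"tz": 25,"spin": 0.134},
  {"tx": 1,"ty": 46,"tz": 19,"spin": 0.134},
  {"tx": 1,"ty": 48,"tz": 13,"spin": 0.134},
  {"tx": 1,"ty": 49,"tz": 6,"spin": 0.134},
  {"tx": 1,"ty": 50,"tz": 0,"spin": 0.13},
])

```text
invalid input
```

```bash
python3 - <<'E'
from h import *
s=sensors.state(); print(s["time_s"],s["tcp_pos"].round(4),yaw_y(),s["joint_pos"].round(2))
c=read_camera("wrist"); cv2.imwrite("pics/w1.png",c["img"]); P=cloud(c)
for t in ("knife_grip","knife_tip","brush_grip"):
    for r in place_of(t,"wrist")[:2]:
        u,v=r["at"][0]*640,r["at"][1]*480; print(t,round(r["score"],2),int(u),int(v),atz(c,u,v,.01).round(4))
hsv=cv2.cvtColor(c["img"],cv2.COLOR_BGR2HSV); m=cv2.inRange(hsv,(5,90,40),(22,255,255))
k,l,st,ce=cv2.connectedComponentsWithStats(m)
for i in range(1,k):
    if st[i,4]>500:
        v,u=np.where(l==i); Q=P[v,u]; Q=Q[Q[:,2]>.012]; print(st[i],cv2.minAreaRect((Q[:,:2]*1000).astype(np.float32)),np.median(Q[:,2]))
E
```

```text
1.3 [0.1726 0.5485 0.2106] 72.5376378203384 [ 1.06  0.16  1.6  -0.    1.39 -0.21]
```

View pics/w1.png

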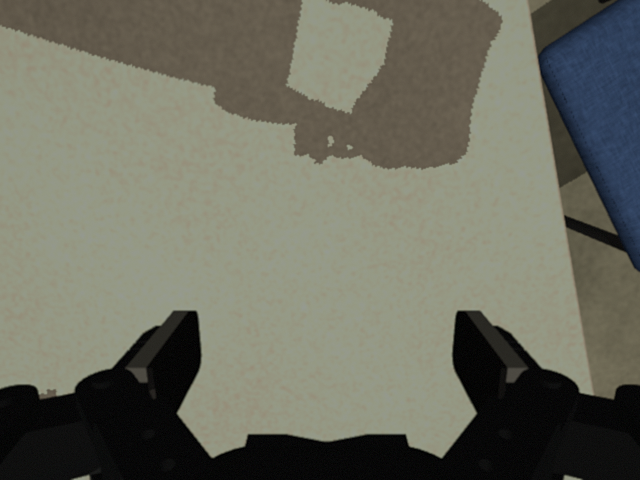

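The moves were refused, perhaps because each row needs all five fields. This wrist view shows only bare table between the open fingers. I'll resend with every field.

Request:
send_rows([
  {"tx": 1,"ty": -41,"tz": 28,"spin": 0.134,"fingers": 0},
  {"tx": 1,"ty": -36,"tz": 34,"spin": 0.134,"fingers": 0},
  {"tx": 1,"ty": -32,"tz": 38,"spin": 0.134,"fingers": 0},
  {"tx": 1,"ty": -26,"tz": 42,"spin": 0.134,"fingers": 0},
  {"tx": 1,"ty": -20,"tz": 45,"spin": 0.134,"fingers": 0},
  {"tx": 1,"ty": -14,"tz": 48,"spin": 0.134,"fingers": 0},
  {"tx": 1,"ty": -8,"tz": 49,"spin": 0.134,"fingers": 0},
  {"tx": 1,"ty": -1,"tz": 50,"spin": 0.134,"fingers": 0},
  {"tx": 1,"ty": 5,"tz": 49,"spin": 0.134,"fingers": 0},
  {"tx": 1,"ty": 12,"tz": 48,"spin": 0.134,"fingers": 0},
])

```text
time_s: 2.75
tcp_pos: [0.322, 0.074, 0.2009]
eef_rot: [0.48, 0.52, 0.48, -0.519]
force: [0.3, 0.2, 0.4]
grip_width: 0.0854
```

Request:
send_rows([
  {"tx": 1,"ty": 18,"tz": 46,"spin": 0.134,"fingers": 0},
  {"tx": 1,"ty": 24,"tz": 43,"spin": 0.134,"fingers": 0},
  {"tx": 1,"ty": 30,"tz": 40,"spin": 0.134,"fingers": 0},
  {"tx": 1,"ty": 35,"tz": 35,"spin": 0.134,"fingers": 0},
  {"tx": 1,"ty": 39,"tz": 30,"spin": 0.134,"fingers": 0},
  {"tx": 1,"ty": 43,"tz": 25,"spin": 0.134,"fingers": 0},
  {"tx": 1,"ty": 46,"tz": 19,"spin": 0.134,"fingers": 0},
  {"tx": 1,"ty": 48,"tz": 13,"spin": 0.134,"fingers": 0},
  {"tx": 1,"ty": 49,"tz": 6,"spin": 0.134,"fingers": 0},
  {"tx": 1,"ty": 50,"tz": 0,"spin": 0.13,"fingers": 0},
])

```text
time_s: 4.0
tcp_pos: [0.4688, -0.3998, 0.1905]
eef_rot: [0.055, 0.705, 0.055, -0.705]
force: [0.3, 0.7, 0.2]
grip_width: 0.0854
```

```bash
python3 - <<'E'
from h import *
s=sensors.state(); print(s["time_s"],s["tcp_pos"].round(4),yaw_y(),s["joint_pos"].round(2))
c=read_camera("wrist"); cv2.imwrite("pics/w2.png",c["img"]); P=cloud(c)
for t in ("knife_grip","knife_tip","brush_grip"):
    for r in place_of(t,"wrist")[:2]:
        u,v=r["at"][0]*640,r["at"][1]*480; print(t,round(r["score"],2),int(u),int(v),atz(c,u,v,.01).round(4))
hsv=cv2.cvtColor(c["img"],cv2.COLOR_BGR2HSV); m=cv2.inRange(hsv,(5,90,40),(22,255,255))
k,l,st,ce=cv2.connectedComponentsWithStats(m)
for i in range(1,k):
    if st[i,4]>500:
        v,u=np.where(l==i); Q=P[v,u]; Q=Q[Q[:,2]>.012]; print(st[i],cv2.minAreaRect((Q[:,:2]*1000).astype(np.float32)),np.median(Q[:,2]))
E
```

```text
4.0 [ 0.4688 -0.3998  0.1905] -81.04512913314284 [-0.9   0.28  1.5   0.    1.37  0.51]
knife_grip 0.85 491 119 [ 0.5611 -0.5152  0.01  ]
knife_grip 0.78 321 234 [ 0.449  -0.3985  0.01  ]
knife_tip 0.71 324 65 [ 0.5796 -0.3803  0.01  ]
brush_grip 0.87 182 216 [ 0.4463 -0.2819  0.01  ]
[    0     0   132   149 18396] ((536.5267333984375, -389.2503356933594), (0.0, 0.0), 0.0) 0.3545523109687332
[ 308  160   30  132 3441] ((469.1198425292969, -396.0751953125), (135.23873901367188, 23.479616165161133), 9.361016273498535) 0.020467392437936577
[ 166  174   28  114 2613] ((476.8486328125, -310.2530517578125), (64.82618713378906, 187.09814453125), 56.179344177246094) 0.018994299400121734
```

View pics/w2.png

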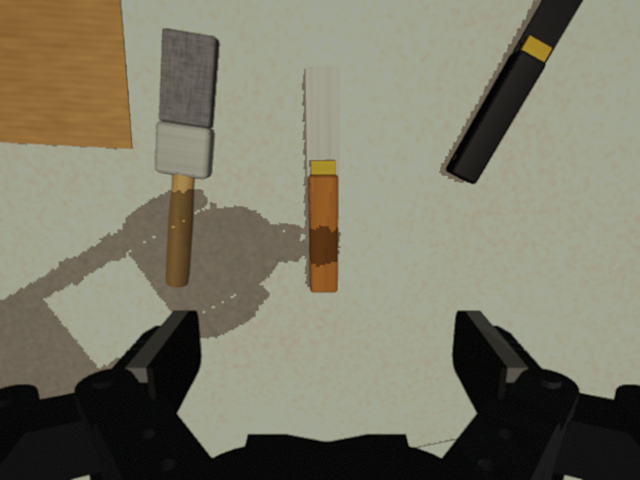

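The wrist view shows the orange knife at columns 305-340, with its tip at row 65 and handle rows 160-290. That agrees with my fit: grip (0.450,-0.399), yaw 9°. I'm going down to grasp it.

Request:
send_rows([
  {"tx": 50,"ty": -1,"tz": 0,"spin": 0,"fingers": 0},
  {"tx": 50,"ty": -1,"tz": 0,"spin": 0,"fingers": 0},
  {"tx": 50,"ty": -0.5,"tz": 0,"spin": -0.005,"fingers": 0},
  {"tx": 26,"ty": 0,"tz": 0,"spin": 0,"fingers": 0},
  {"tx": 10,"ty": 0,"tz": 0,"spin": 0,"fingers": 0.3},
  {"tx": 0,"ty": 0,"tz": 0,"spin": 0,"fingers": 1},
  {"tx": 0,"ty": 0,"tz": 0,"spin": 0,"fingers": 1},
  {"tx": 0,"ty": 0,"tz": 0,"spin": 0,"fingers": 1},
  {"tx": 0,"ty": 0,"tz": 0,"spin": 0,"fingers": 1},
  {"tx": 0,"ty": 0,"tz": 0,"spin": 0,"fingers": 1},
])

```text
time_s: 5.45
tcp_pos: [0.4681, -0.3959, 0.0049]
eef_rot: [0.059, 0.705, 0.058, -0.705]
force: [-0.2, -0.1, 0.2]
grip_width: 0.0002
```

Request:
send_rows([
  {"tx": 0,"ty": 0,"tz": 0,"spin": 0,"fingers": 1},
  {"tx": 0,"ty": 0,"tz": 0,"spin": 0,"fingers": 1},
  {"tx": -1,"ty": 0,"tz": 0,"spin": 0,"fingers": 1},
])

```text
time_s: 5.82
tcp_pos: [0.4679, -0.3956, 0.0055]
eef_rot: [-0.058, -0.705, -0.059, 0.705]
force: [0.9, -0.1, 0.3]
grip_width: -0.0003
```

```bash
python3 - <<'E'
from h import *
c=read_camera("wrist"); d=read_camera("scene")
cv2.imwrite("pics/w3.png",np.hstack([cv2.resize(c["img"],(400,300)),cv2.resize(d["img"][150:350,80:320],(400,300))]))
for t in ("knife_grip","knife_tip","brush_grip"):
  for n,cc in (("wrist",c),("scene",d)):
    for r in place_of(t,n)[:2]:
        u,v=r["at"][0]*640,r["at"][1]*480; print(n,t,round(r["score"],2),int(u),int(v),atz(cc,u,v,.01).round(4))
print(sensors.state()["tcp_pos"],yaw_y())
E
```

```text
scene knife_grip 0.89 186 220 [ 0.4494 -0.4011  0.01  ]
scene knife_grip 0.67 138 266 [ 0.569  -0.5191  0.01  ]
scene knife_tip 0.94 126 315 [ 0.6958 -0.5449  0.01  ]
scene knife_tip 0.93 196 266 [ 0.5857 -0.3788  0.01  ]
wrist brush_grip 0.57 38 308 [ 0.4453 -0.2804  0.01  ]
scene brush_grip 0.89 232 216 [ 0.4503 -0.2848  0.01  ]
[ 0.46800815 -0.39569849  0.00560196] -80.49800937821196
```

View pics/w3.png

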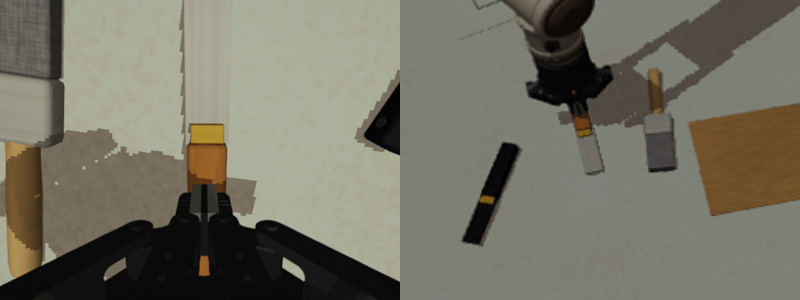

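```bash
python3 - <<'E'
from h import *
c=read_camera("wrist"); P=cloud(c); T=np.array(c["world_from_camera"]); print(T.round(3))
for v in (270,290,305,315,330,350,380,420,440): print(v,[(u,P[v,u].round(3).tolist()) for u in (270,300,320,328,345,370)])
cv2.imwrite("pics/w4.png",c["img"][200:480,200:460])
img=cv2.resize(c["img"][180:480,180:480],(600,600)); img=cv2.convertScaleAbs(img,alpha=2.5,beta=20); cv2.imwrite("pics/w4.png",img)
E
```

```text
[[ 0.165 -0.95  -0.265  0.536]
 [-0.986 -0.159 -0.042 -0.385]
 [-0.002  0.268 -0.963  0.17 ]
 [ 0.     0.     0.     1.   ]]
270 [(270, [0.474, -0.37, 0.001]), (300, [0.482, -0.383, 0.018]), (320, [0.484, -0.39, 0.021]), (328, [0.485, -0.393, 0.02]), (345, [0.486, -0.4, 0.02]), (370, [0.481, -0.412, 0.0])]
290 [(270, [0.465, -0.372, 0.001]), (300, [0.474, -0.384, 0.019]), (320, [0.476, -0.392, 0.02]), (328, [0.477, -0.395, 0.021]), (345, [0.478, -0.401, 0.02]), (370, [0.472, -0.414, -0.0])]
305 [(270, [0.458, -0.372, 0.0]), (300, [0.468, -0.385, 0.019]), (320, [0.479, -0.392, 0.04]), (328, [0.48, -0.394, 0.041]), (345, [0.481, -0.4, 0.041]), (370, [0.465, -0.415, -0.0])]
315 [(270, [0.453, -0.373, 0.0]), (300, [0.474, -0.386, 0.039]), (320, [0.479, -0.392, 0.048]), (328, [0.48, -0.394, 0.048]), (345, [0.48, -0.399, 0.048]), (370, [0.46, -0.416, 0.0])]
330 [(270, [0.446, -0.374, 0.001]), (300, [0.474, -0.386, 0.051]), (320, [0.479, -0.392, 0.058]), (328, [0.479, -0.394, 0.057]), (345, [0.48, -0.399, 0.058]), (370, [0.478, -0.408, 0.05])]
350 [(270, [0.436, -0.375, 0.0]), (300, [0.481, -0.387, 0.074]), (320, [0.476, -0.392, 0.065]), (328, [0.476, -0.395, 0.064]), (345, [0.481, -0.398, 0.071]), (370, [0.482, -0.405, 0.071])]
380 [(270, [0.478, -0.381, 0.084]), (300, [0.479, -0.388, 0.085]), (320, [0.473, -0.393, 0.074]), (328, [0.468, -0.396, 0.065]), (345, [0.481, -0.398, 0.085]), (370, [0.482, -0.403, 0.085])]
420 [(270, [0.483, -0.383, 0.104]), (300, [0.484, -0.388, 0.104]), (320, [0.419, -0.401, 0.02]), (328, [0.42, -0.404, 0.021]), (345, [0.477, -0.398, 0.093]), (370, [0.486, -0.401, 0.104])]
440 [(270, [0.484, -0.383, 0.11]), (300, [0.48, -0.389, 0.105]), (320, [0.41, -0.402, 0.021]), (328, [0.412, -0.406, 0.022]), (345, [0.479, -0.397, 0.102]), (370, [0.486, -0.4, 0.109])]
```

View pics/w4.png

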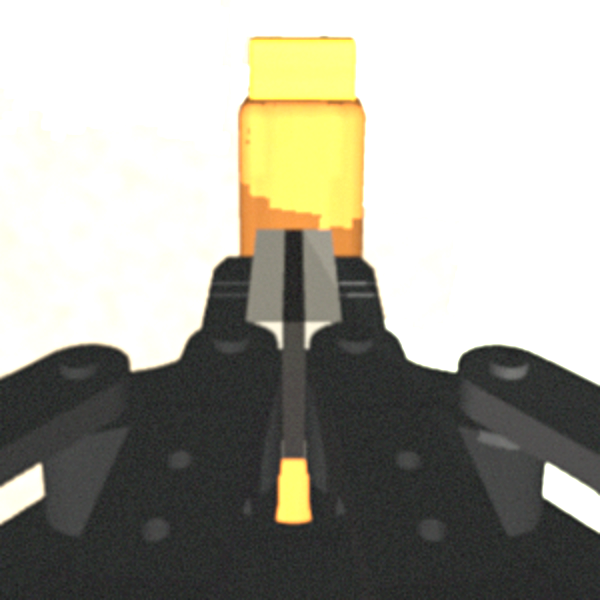

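The view shows the fingers shut above the handle. By depth the fingertips are at z≈0.034, though the reported TCP is z=0.006, so the tips sit about 28 mm behind it. I'll open, go down about 29 mm while watching the force, and close again.

Request:
send_rows([
  {"tx": 0,"ty": 0,"tz": 0,"spin": 0,"fingers": 0.3},
  {"tx": 0,"ty": 0,"tz": 0,"spin": 0,"fingers": 0.3},
  {"tx": 0,"ty": 0,"tz": 0,"spin": 0,"fingers": 0.3},
  {"tx": 10,"ty": 0,"tz": 0,"spin": 0,"fingers": 0.3},
  {"tx": 10,"ty": 0,"tz": 0,"spin": 0,"fingers": 0.3},
])

```text
time_s: 6.9
tcp_pos: [0.4679, -0.3955, -0.0153]
eef_rot: [-0.058, -0.705, -0.059, 0.705]
force: [-0.5, 0.4, 0.5]
grip_width: 0.0598
```

Request:
send_rows([
  {"tx": 5,"ty": 0,"tz": 0,"spin": 0,"fingers": 0.4},
  {"tx": 4,"ty": 0,"tz": 0,"spin": 0,"fingers": 0.5},
])

```text
time_s: 7.15
tcp_pos: [0.4678, -0.3957, -0.0226]
eef_rot: [-0.058, -0.704, -0.059, 0.705]
force: [-8.5, 7.5, 24.3]
grip_width: 0.0431
```

Request:
send_rows([
  {"tx": -6,"ty": 0,"tz": 0,"spin": 0,"fingers": 0.5},
  {"tx": 0,"ty": 0,"tz": 0,"spin": 0,"fingers": 1},
  {"tx": 0,"ty": 0,"tz": 0,"spin": 0,"fingers": 1},
  {"tx": 0,"ty": 0,"tz": 0,"spin": 0,"fingers": 1},
])

```text
time_s: 7.65
tcp_pos: [0.4686, -0.3964, -0.0166]
eef_rot: [0.059, 0.705, 0.058, -0.704]
force: [0.5, 0.2, 5.2]
grip_width: 0.0225
```

Request:
send_rows([
  {"tx": -20,"ty": 0,"tz": 0,"spin": 0,"fingers": 1},
  {"tx": -50,"ty": 0,"tz": 0,"spin": 0,"fingers": 1},
  {"tx": -12,"ty": 0,"tz": 0,"spin": 0,"fingers": 1},
])

```text
time_s: 8.02
tcp_pos: [0.4697, -0.3977, 0.069]
eef_rot: [0.061, 0.706, 0.057, -0.703]
force: [1.0, -0.1, -1.0]
grip_width: 0.0222
```

```bash
python3 - <<'E'
from h import *
s=sensors.state();print(s["tcp_pos"],s["grip_width"],s["force"],yaw_y())
c=read_camera("wrist");P=cloud(c)
hsv=cv2.cvtColor(c["img"],cv2.COLOR_BGR2HSV)
M=ax()
L=(P-s["tcp_pos"])@M   # tool frame
for v in range(20,300,25): print(v,[(u,(L[v,u]*1000).round(1).tolist()) for u in (322,)])
x=L[...,2]; h=-L[...,0]
sel=(abs(L[...,1])<.009)&(abs(h)<.06)&(np.abs(x)>.012)
for a in np.arange(-.02,.13,.01)*1: 
    for sg in (1,-1):
        q=sel&(abs(x*sg-a)<.003)
        if q.sum()>5 : print(sg,round(a,3),q.sum(),np.median(h[q]).round(4))
E
```

```text
[ 0.46974998 -0.39774119  0.06904635] 0.022232523405737278 [ 1.01721374 -0.12737435 -1.01724626] -80.49788164411784
20 [(322, [-30.1, -1.3, -97.5])]
45 [(322, [-29.0, -1.4, -91.2])]
70 [(322, [-29.3, -1.4, -84.4])]
95 [(322, [-29.2, -1.4, -77.4])]
120 [(322, [-30.2, -1.4, -70.2])]
145 [(322, [-29.0, -1.5, -62.8])]
170 [(322, [-29.1, -1.5, -55.1])]
195 [(322, [-29.0, -1.5, -47.1])]
220 [(322, [-32.0, -1.5, -39.6])]
245 [(322, [-33.6, -1.5, -31.8])]
270 [(322, [-37.4, -1.5, -24.6])]
295 [(322, [-35.5, -1.5, -15.3])]
1 -0.02 979 0.0373
-1 -0.02 789 0.0372
1 -0.01 156 0.0372
-1 -0.01 135 0.0372
1 0.01 135 0.0372
-1 0.01 156 0.0372
1 0.02 789 0.0372
-1 0.02 979 0.0373
1 0.03 770 0.0372
-1 0.03 1237 0.0362
1 0.04 231 0.0371
-1 0.04 1212 0.033
-1 0.05 1048 0.0288
-1 0.06 1094 0.0288
-1 0.07 1165 0.0288
-1 0.08 1275 0.0288
-1 0.09 1365 0.0289
-1 0.1 1452 0.0288
```

```bash
python3 -c "
from h import *
rows([.4846,-.0701,.0645],-17.35,fingers=1,n=9)"
```

```text
[{"tx": 0.3, "ty": -35.6, "tz": -7.6, "spin": -0.1225, "fingers": 1}, {"tx": 0.3, "ty": -34.4, "tz": -12.0, "spin": -0.1225, "fingers": 1}, {"tx": 0.3, "ty": -32.7, "tz": -16.1, "spin": -0.1225, "fingers": 1}, {"tx": 0.4, "ty": -30.5, "tz": -19.9, "spin": -0.1225, "fingers": 1}, {"tx": 0.3, "ty": -27.8, "tz": -23.5, "spin": -0.1225, "fingers": 1}, {"tx": 0.3, "ty": -24.8, "tz": -26.7, "spin": -0.1225, "fingers": 1}, {"tx": 0.3, "ty": -21.3, "tz": -29.6, "spin": -0.1225, "fingers": 1}, {"tx": 0.3, "ty": -17.5, "tz": -31.9, "spin": -0.1225, "fingers": 1}, {"tx": 0.3, "ty": -13.5, "tz": -33.9, "spin": -0.1225, "fingers": 1}]
```

Request:
send_rows([
  {"tx": 0,"ty": -36,"tz": -8,"spin": -0.1225,"fingers": 1},
  {"tx": 0,"ty": -34,"tz": -12,"spin": -0.1225,"fingers": 1},
  {"tx": 0,"ty": -33,"tz": -16,"spin": -0.1225,"fingers": 1},
  {"tx": 0,"ty": -30.5,"tz": -20,"spin": -0.1225,"fingers": 1},
  {"tx": 0,"ty": -28,"tz": -23.5,"spin": -0.1225,"fingers": 1},
  {"tx": 0,"ty": -25,"tz": -27,"spin": -0.1225,"fingers": 1},
  {"tx": 0,"ty": -21,"tz": -29.5,"spin": -0.1225,"fingers": 1},
  {"tx": 0,"ty": -17.5,"tz": -32,"spin": -0.1225,"fingers": 1},
  {"tx": 0,"ty": -13.5,"tz": -34,"spin": -0.1225,"fingers": 1},
  {"tx": 0,"ty": 0,"tz": 0,"spin": 0,"fingers": 1},
])

```text
time_s: 9.32
tcp_pos: [0.482, -0.0649, 0.0631]
eef_rot: [-0.419, -0.568, -0.421, 0.569]
force: [-0.1, 0.4, -1.1]
grip_width: 0.0227
```

```bash
python3 - <<'E'
from h import *
s=sensors.state();print(s["tcp_pos"].round(4),yaw_y(),s["joint_pos"].round(2))
c=read_camera("wrist");P=cloud(c); cv2.imwrite("pics/w5.png",cv2.convertScaleAbs(c["img"],alpha=1.6,beta=10))
M=ax(); L=(P-s["tcp_pos"])@M*1000
h=-L[...,0]; x=-L[...,2]; y=L[...,1]
# blade
b=(abs(h-28.8)<4)&(x>40)&(x<125)&(abs(y)<30)
for a in (50,70,90,105):
    q=b&(abs(x-a)<2); print("blade",a,y[q].min().round(1),y[q].max().round(1),np.median(h[q]).round(1))
print("tip",np.percentile(x[b],99.5))
# radio top
t=(abs(P[...,2]-.1)<.006)&(P[...,1]>.03); print("top n",t.sum(),"median z",np.median(P[t][:,2]))
Q=P[(abs(P[...,2]-.1)<.004)]; 
f=(t)
# face edge: min x per y column in tool
for a in (-70,-55,-45,-40,-30,0,30,40,45,55,70):
    q=t&(abs(y-a)<2)
    if q.sum()>5: print("edge",a,np.percentile(x[q],2).round(1))
for n in ("notch","cover_near","cover_mid","cover_far"):
    for r in place_of(n,"wrist")[:2]:
        u,v=r["at"][0]*640,r["at"][1]*480; w=atz(c,u,v,dict(notch=.0915,cover_mid=.1).get(n,.1)); print(n,round(r["score"],2),int(u),int(v),w.round(4),((w-s["tcp_pos"])@M*1000).round(1))
E
```

```text
[ 0.482  -0.0649  0.0631] -17.14097562705996 [-0.38  0.11  1.97  0.    1.07 -0.08]
blade 50 -12.7 13.1 28.7
blade 70 -12.8 13.1 28.9
blade 90 -12.9 13.1 28.9
blade 105 0.1 13.0 27.3
tip 102.58371770087997
top n 2 median z 0.09419382740751683
cover_near 0.2 510 309 [ 0.5427 -0.0721  0.1   ] [-37.   60.  -11.1]
cover_far 0.69 508 310 [ 0.5421 -0.0726  0.1   ] [-37.   59.6 -10.5]
```

View pics/w5.png

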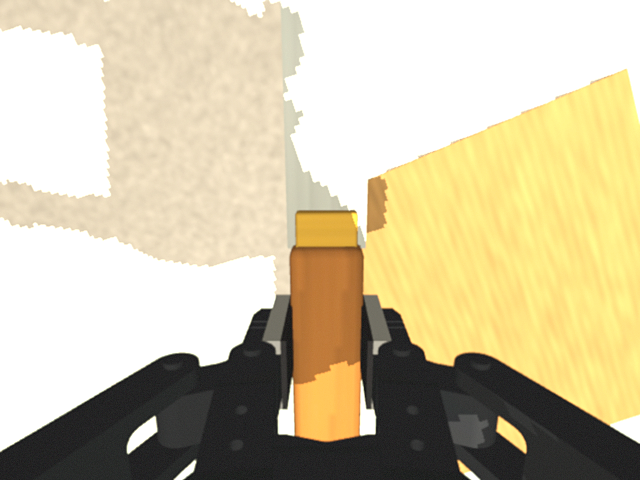

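The view shows the knife level and centred in the jaws (blade y ±13, tilt about 0). The radio lies just beyond the top of the frame. Next I'll correct sideways and up, then push the blade in while watching the force.

Request:
send_rows([
  {"tx": -1,"ty": 4,"tz": 0,"spin": 0,"fingers": 1},
  {"tx": 0,"ty": 0,"tz": -10,"spin": 0,"fingers": 1},
  {"tx": 0,"ty": 0,"tz": 0,"spin": 0.003,"fingers": 1},
])

```text
time_s: 9.95
tcp_pos: [0.4905, -0.0585, 0.0656]
eef_rot: [0.418, 0.57, 0.418, -0.57]
force: [-0.4, -0.6, -0.8]
grip_width: 0.0221
```

```bash
python3 - <<'E'
from h import *
s=sensors.state();M=ax();print(s["tcp_pos"].round(4),yaw_y(),s["force"])
N=np.array([.5257,.0616,.0915]); print("notch in tool",(M.T@(N-s["tcp_pos"])*1000).round(1))
o=[]
for n in ("top","scene"):
    c=read_camera(n); P=cloud(c); L=(P-s["tcp_pos"])@M*1000; h=-L[...,0]; x=-L[...,2]; y=L[...,1]
    b=(abs(h-28.8)<9)&(x>45)&(x<118)&(abs(y)<20)
    print(n,b.sum(),y[b].mean() if b.any() else 0, np.median(h[b]) if b.any() else 0,x[b].max() if b.any() else 0)
    print([(t,round(r["score"],2),(M.T@(atz(c,r["at"][0]*640,r["at"][1]*480,z)-s["tcp_pos"])*1000).round(1).tolist()) for t,z in (("notch",.0915),("knife_tip",.0915),("cover_near",.1),("cover_far",.1)) for r in place_of(t,n)[:1]])
    i=c["img"][200:300,220:350] if n=="top" else c["img"][170:270,330:460]
    o.append(cv2.resize(cv2.convertScaleAbs(i,alpha=1.5),(400,308),interpolation=cv2.INTER_CUBIC))
cv2.imwrite("pics/i1.png",np.hstack(o))
E
```

```text
[ 0.4905 -0.0585  0.0656] -17.48191227995607 [-0.43615236 -0.57116627 -0.82140277]
notch in tool [ -25.9   -2.5 -125.1]
top 86 -3.2688077100463437 26.70356595320056 107.8661416059447
[('notch', 0.81, [-25.9, -8.4, -130.6]), ('knife_tip', 0.79, [-26.0, 307.4, 402.8]), ('cover_near', 0.8, [-34.4, -15.2, -137.0]), ('cover_far', 0.82, [-34.4, -188.1, -173.1])]
scene 258 1.4873501252090473 27.200909516990432 110.67244708207579
[('notch', 0.8, [-25.9, -5.0, -123.9]), ('knife_tip', 0.78, [-25.9, 2.4, -109.7]), ('cover_near', 0.83, [-34.4, -214.8, -176.0]), ('cover_far', 0.67, [-34.4, -137.7, -183.7])]
```

View pics/i1.png

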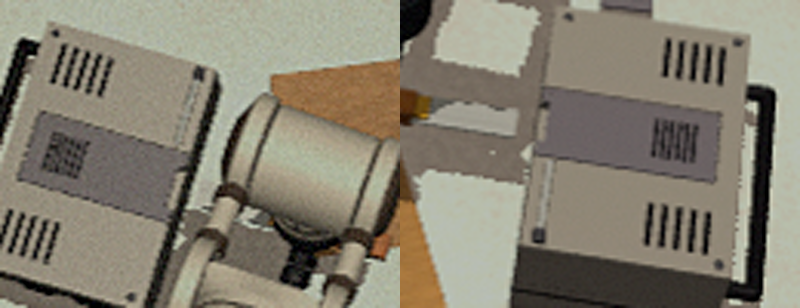

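The crops show the blade at (430-520, 105-135) pointing at the notch end of the cover at about (543,125). The sideways offset is uncertain by some mm, so I'll measure cover and blade in the same camera.

```bash
python3 - <<'E'
from h import *
s=sensors.state();M=ax();print(s["tcp_pos"].round(4))
for n in ("scene","top"):
    c=read_camera(n); P=cloud(c); L=(P-s["tcp_pos"])@M*1000; h=-L[...,0]; x=-L[...,2]; y=L[...,1]
    g=c["img"].max(-1).astype(int); z=P[...,2]
    top=(abs(z-.1)<.006)&(x>120)&(x<300)&(abs(y)<140)
    print(n,"top y range",np.percentile(y[top],[.5,99.5]).round(1),"grey",np.percentile(g[top],[5,25,50,75,95]))
    th=(np.percentile(g[top&(abs(y)<25)],50)+np.percentile(g[top&(abs(y)>45)],60))/2
    for a in (140,150,160,170,180):
        q=top&(abs(x-a)<5)&(abs(y)<60); o=np.argsort(y[q]); d=(g[q]<th); yy=y[q][d]
        print(a,"cover y", np.percentile(yy,[3,97]).round(1),"radio edge x",)
    b=(abs(h-28.8)<8)&(x>50)&(x<110)&(abs(y)<20)&(g>th*0.3)
    for a in (60,80,95,105):
        q=b&(abs(x-a)<5)
        if q.sum()>4: print("blade",a,np.percentile(y[q],[2,98]).round(1),np.median(h[q]).round(1))
    for a in (-60,-45,50,60,80):
        q=top&(abs(y-a)<4); print("edge",a,x[q].min().round(1),x[q].max().round(1)) if q.any() else 0
E
```

```text
[ 0.4903 -0.0591  0.0656]
scene top y range [-115.8  114.5] grey [41. 71. 95. 96. 98.]
140 cover y [-34.7  33.5] radio edge x
150 cover y [-32.7  31. ] radio edge x
160 cover y [-33.2  30.1] radio edge x
170 cover y [-34.6  29.8] radio edge x
180 cover y [-32.5  29.8] radio edge x
blade 60 [-12.2  13.9] 27.3
blade 80 [-11.2  13.1] 27.4
blade 95 [-13.7  14.9] 27.5
blade 105 [-14.2  14.6] 26.5
edge -60 127.8 286.2
edge -45 128.0 285.5
edge 50 127.8 284.3
edge 60 128.5 284.7
edge 80 129.1 286.0
top top y range [-117.6  110.6] grey [ 47.  74.  97. 101. 106.]
140 cover y [-34.4  38.8] radio edge x
150 cover y [-32.2  27.6] radio edge x
160 cover y [-35.1  27. ] radio edge x
170 cover y [-35.2  27.4] radio edge x
180 cover y [-33.   27.6] radio edge x
blade 60 [-13.3  -0.7] 29.3
blade 95 [-13.   11.1] 27.6
blade 105 [-13.1  12.3] 28.7
edge -60 124.1 286.2
edge -45 124.2 286.0
edge 50 124.0 285.8
edge 60 125.0 286.2
edge 80 124.2 287.3
```

Request:
send_rows([
  {"tx": 1,"ty": -2,"tz": 0,"spin": 0,"fingers": 1},
  {"tx": 0,"ty": 0,"tz": -8,"spin": 0,"fingers": 1},
  {"tx": 0,"ty": 0,"tz": -6,"spin": 0,"fingers": 1},
  {"tx": 0,"ty": 0,"tz": -6,"spin": 0,"fingers": 1},
  {"tx": 0,"ty": 0,"tz": 0,"spin": 0,"fingers": 1},
])

```text
time_s: 11.18
tcp_pos: [0.4946, -0.0388, 0.0646]
eef_rot: [-0.418, -0.57, -0.418, 0.57]
force: [0.6, 0.7, -1.1]
grip_width: 0.0222
```

Request:
send_rows([
  {"tx": 0,"ty": 0,"tz": -6,"spin": 0,"fingers": 1},
  {"tx": 0,"ty": 0,"tz": -6,"spin": 0,"fingers": 1},
  {"tx": 0,"ty": 0,"tz": -6,"spin": 0,"fingers": 1},
  {"tx": 0,"ty": 0,"tz": 0,"spin": 0,"fingers": 1},
])

```text
time_s: 11.68
tcp_pos: [0.5, -0.0218, 0.0646]
eef_rot: [-0.418, -0.57, -0.418, 0.57]
force: [0.1, -0.8, -2.1]
grip_width: 0.0226
```

Request:
send_rows([
  {"tx": 0,"ty": 0,"tz": -5,"spin": 0,"fingers": 1},
  {"tx": 0,"ty": 0,"tz": 0,"spin": 0,"fingers": 1},
])

```text
time_s: 11.92
tcp_pos: [0.5014, -0.0172, 0.0646]
eef_rot: [-0.418, -0.57, -0.418, 0.57]
force: [-0.2, 0.1, -1.6]
grip_width: 0.0226
```

Request:
send_rows([
  {"tx": 0,"ty": 0,"tz": -3.5,"spin": 0,"fingers": 1},
  {"tx": 3,"ty": 0,"tz": 0,"spin": 0,"fingers": 1},
  {"tx": 3,"ty": 0,"tz": 0,"spin": 0,"fingers": 1},
  {"tx": 2,"ty": 0,"tz": 0,"spin": 0,"fingers": 1},
  {"tx": 0,"ty": 0,"tz": 0,"spin": 0,"fingers": 1},
])

```text
time_s: 12.55
tcp_pos: [0.5031, -0.0145, 0.0574]
eef_rot: [0.419, 0.571, 0.418, -0.57]
force: [-1.6, -0.2, 4.9]
grip_width: 0.0227
```

Request:
send_rows([
  {"tx": 3,"ty": 0,"tz": -0.2,"spin": 0,"fingers": 1},
  {"tx": 3,"ty": 0,"tz": -0.3,"spin": 0,"fingers": 1},
  {"tx": 3,"ty": 0,"tz": -0.5,"spin": 0,"fingers": 1},
  {"tx": 3,"ty": 0,"tz": -0.6,"spin": 0,"fingers": 1},
  {"tx": 0,"ty": 0,"tz": 0,"spin": 0,"fingers": 1},
])

```text
time_s: 13.18
tcp_pos: [0.504, -0.0144, 0.0461]
eef_rot: [-0.419, -0.57, -0.417, 0.57]
force: [-4.0, -6.3, 9.5]
grip_width: 0.0224
```

Request:
send_rows([
  {"tx": 3,"ty": 0,"tz": -0.8,"spin": 0,"fingers": 1},
  {"tx": 3,"ty": 0,"tz": -0.9,"spin": 0,"fingers": 1},
  {"tx": 3,"ty": 0,"tz": -1,"spin": 0,"fingers": 1},
  {"tx": 3,"ty": 0,"tz": -1,"spin": 0,"fingers": 1},
  {"tx": 0,"ty": 0,"tz": 0,"spin": 0,"fingers": 1},
])

```text
time_s: 13.8
tcp_pos: [0.5047, -0.0116, 0.0334]
eef_rot: [-0.42, -0.57, -0.417, 0.571]
force: [-2.9, -10.4, 3.8]
grip_width: 0.0227
```

```bash
cat > chk.py <<'E'
from h import *
s=sensors.state();M=ax();print(s["tcp_pos"].round(4),s["force"].round(1),s["grip_width"])
d=np.array([.298,.9545]); e=np.array([.9545,-.298]); N=np.array([.5257,.0616])
for n in ("scene","top"):
    c=read_camera(n); P=cloud(c); x=((P[...,:2]-N)@d)*1000; y=((P[...,:2]-N)@e)*1000; z=P[...,2]*1000
    for a in (-60,-40,-20,-8,3,10,20,40,70,100,135,150):
        q=(abs(x-a)<4)&(abs(y)<18)&(z>5)&(z<150)
        print(n,a,np.median(z[q]).round(1) if q.sum()>3 else None, end="; ")
    print()
E
python3 chk.py
```

```text
[ 0.5047 -0.0116  0.0334] [ -2.9 -10.4   3.8] 0.022727096956965807
scene -60 73.5; scene -40 77.7; scene -20 80.6; scene -8 85.5; scene 3 90.0; scene 10 105.4; scene 20 106.5; scene 40 104.7; scene 70 101.9; scene 100 101.2; scene 135 98.8; scene 150 98.6; 
top -60 None; top -40 42.5; top -20 82.8; top -8 46.2; top 3 None; top 10 None; top 20 106.0; top 40 105.2; top 70 103.1; top 100 103.7; top 135 100.7; top 150 99.8;
```

Request:
send_rows([
  {"tx": 3,"ty": 0,"tz": 0,"spin": 0,"fingers": 1},
  {"tx": 3,"ty": 0,"tz": -0.5,"spin": 0,"fingers": 1},
  {"tx": 3,"ty": 0,"tz": -1,"spin": 0,"fingers": 1},
  {"tx": 3,"ty": 0,"tz": -1,"spin": 0,"fingers": 1},
  {"tx": 0,"ty": 0,"tz": 0,"spin": 0,"fingers": 1},
])

```text
time_s: 14.52
tcp_pos: [0.5058, -0.0076, 0.0214]
eef_rot: [0.419, 0.571, 0.417, -0.57]
force: [-1.7, -4.2, 4.3]
grip_width: 0.0225
```

```bash
python3 chk.py
```

```text
[ 0.5058 -0.0076  0.0214] [-1.7 -4.2  4.3] 0.0224623703432159
scene -60 64.2; scene -40 70.2; scene -20 76.6; scene -8 84.2; scene 3 90.2; scene 10 113.3; scene 20 112.9; scene 40 111.4; scene 70 107.3; scene 100 104.1; scene 135 100.9; scene 150 98.9; 
top -60 None; top -40 None; top -20 77.1; top -8 75.7; top 3 None; top 10 None; top 20 113.8; top 40 110.9; top 70 106.8; top 100 106.0; top 135 100.2; top 150 98.9;
```

The cover popped: its notch end is about 113-116 mm up and the far end about 100 mm. Now I'll pull the knife out level and take it to a free spot.

Request:
send_rows([
  {"tx": -1,"ty": 0,"tz": 10,"spin": 0,"fingers": 1},
  {"tx": -1,"ty": 0,"tz": 15,"spin": 0,"fingers": 1},
  {"tx": 0,"ty": 0,"tz": 20,"spin": 0,"fingers": 1},
  {"tx": -5,"ty": 0,"tz": 20,"spin": 0,"fingers": 1},
  {"tx": 0,"ty": 0,"tz": 0,"spin": 0,"fingers": 1},
])

```text
time_s: 15.25
tcp_pos: [0.4845, -0.0699, 0.0274]
eef_rot: [-0.417, -0.571, -0.418, 0.571]
force: [1.2, 0.3, -1.8]
grip_width: 0.0225
```

```bash
python3 chk.py; python3 -c "
from h import *
rows([.36,-.12,.03],fingers=1,n=4)"
```

```text
[ 0.4845 -0.0699  0.0274] [ 1.2  0.3 -1.8] 0.022543969977901743
scene -60 97.4; scene -40 107.8; scene -20 None; scene -8 None; scene 3 86.1; scene 10 112.7; scene 20 112.6; scene 40 111.9; scene 70 107.0; scene 100 104.2; scene 135 100.6; scene 150 99.4; 
top -60 None; top -40 108.8; top -20 None; top -8 6.1; top 3 89.0; top 10 114.9; top 20 113.6; top 40 110.6; top 70 106.9; top 100 103.2; top 135 100.1; top 150 99.8; 
[{"tx": -0.7, "ty": -25.8, "tz": 21.7, "fingers": 1}, {"tx": -0.7, "ty": -25.9, "tz": 21.6, "fingers": 1}, {"tx": -0.7, "ty": -25.8, "tz": 21.7, "fingers": 1}, {"tx": -0.6, "ty": -25.9, "tz": 21.6, "fingers": 1}]
```

Request:
send_rows([
  {"tx": -1,"ty": -26,"tz": 22,"spin": 0,"fingers": 1},
  {"tx": -1,"ty": -26,"tz": 22,"spin": 0,"fingers": 1},
  {"tx": -1,"ty": -26,"tz": 22,"spin": 0,"fingers": 1},
  {"tx": 0,"ty": -26,"tz": 21,"spin": 0,"fingers": 1},
  {"tx": 5,"ty": 0,"tz": 0,"spin": 0,"fingers": 1},
  {"tx": 5,"ty": 0,"tz": 0,"spin": 0,"fingers": 1},
  {"tx": 4,"ty": 0,"tz": 0,"spin": 0,"fingers": 1},
  {"tx": 4,"ty": 0,"tz": 0,"spin": 0,"fingers": 1},
])

```text
time_s: 16.35
tcp_pos: [0.3603, -0.1199, 0.0123]
eef_rot: [0.418, 0.57, 0.419, -0.57]
force: [1.1, 5.6, 8.7]
grip_width: 0.0225
```

Request:
send_rows([
  {"tx": 4,"ty": 0,"tz": 0,"spin": 0,"fingers": 1},
  {"tx": 4,"ty": 0,"tz": 0,"spin": 0,"fingers": 1},
  {"tx": 4,"ty": 0,"tz": 0,"spin": 0,"fingers": 1},
])

```text
time_s: 16.73
tcp_pos: [0.3625, -0.1191, 0.0024]
eef_rot: [0.418, 0.572, 0.418, -0.569]
force: [1.8, 14.8, 19.8]
grip_width: 0.0229
```

Request:
send_rows([
  {"tx": 4,"ty": 0,"tz": 0,"spin": 0,"fingers": 1},
  {"tx": 4,"ty": 0,"tz": 0,"spin": 0,"fingers": 1},
  {"tx": 3,"ty": 0,"tz": 0,"spin": 0,"fingers": 1},
])

```text
time_s: 17.1
tcp_pos: [0.3626, -0.1203, -0.0088]
eef_rot: [0.419, 0.571, 0.417, -0.569]
force: [2.7, 8.2, 14.9]
grip_width: 0.0227
```

Request:
send_rows([
  {"tx": 2,"ty": 0,"tz": 0,"spin": 0,"fingers": 1},
  {"tx": 0,"ty": 0,"tz": 0,"spin": 0,"fingers": 0.65},
  {"tx": 0,"ty": 0,"tz": 0,"spin": 0,"fingers": 0.5},
  {"tx": 0,"ty": 0,"tz": 0,"spin": 0,"fingers": 0.3},
])

```text
time_s: 17.6
tcp_pos: [0.3597, -0.1202, -0.0126]
eef_rot: [-0.418, -0.57, -0.418, 0.57]
force: [-0.4, -0.2, -0.3]
grip_width: 0.0591
```

Request:
send_rows([
  {"tx": -30,"ty": 0,"tz": 0,"spin": 0,"fingers": 0},
  {"tx": -60,"ty": 0,"tz": 0,"spin": 0,"fingers": 0},
  {"tx": -60,"ty": 0,"tz": 0,"spin": 0,"fingers": 0},
])

```text
time_s: 17.98
tcp_pos: [0.3592, -0.1199, 0.1389]
eef_rot: [-0.418, -0.57, -0.418, 0.57]
force: [1.2, -0.4, -0.2]
grip_width: 0.085
```

```bash
python3 - <<'E'
from h import *
s=sensors.state();M=ax();print(s["time_s"],s["tcp_pos"].round(4),yaw_y(),s["force"])
c=read_camera("wrist");P=cloud(c);L=(P-s["tcp_pos"])@M*1000;x=-L[...,2];y=L[...,1]
for a in range(-40,130,15):
    q=(abs(x-a)<3)&(abs(y)<8)&(P[...,2]<.06); print(a,(np.median(P[q][:,2])*1000).round(1) if q.any() else None,end="; ")
# target for cover grasp, mid = radio centre -? 
d=np.array([.298,.9545]); N=np.array([.5257,.0616]); mid=N+d*.071; print("mid",mid,"grasp",mid-d*.040)
g=mid-d*.040
rows([g[0],g[1],.17],-17.3,fingers=0,n=5)
E
```

```text
17.975 [ 0.3592 -0.1199  0.1389] -17.515848183480582 [ 1.21052131 -0.44421285 -0.15166484]
-40 20.4; -25 20.4; -10 20.5; 5 20.4; 20 20.5; 35 20.4; 50 13.1; 65 12.2; 80 12.2; 95 12.3; 110 12.4; 125 0.8; mid [0.546858  0.1293695] grasp [0.534938  0.0911895]
[{"tx": -4.5, "ty": 19.8, "tz": -51.2, "spin": -0.0007, "fingers": 0}, {"tx": -4.5, "ty": 19.9, "tz": -51.1, "spin": -0.0007, "fingers": 0}, {"tx": -4.5, "ty": 19.9, "tz": -51.1, "spin": -0.0007, "fingers": 0}, {"tx": -4.5, "ty": 19.9, "tz": -51.1, "spin": -0.0007, "fingers": 0}, {"tx": -4.5, "ty": 20.0, "tz": -51.1, "spin": -0.0007, "fingers": 0}]
```

The knife lies flat: handle top at 20.4 mm, blade top at 12.3 mm. On to the cover.

Request:
send_rows([
  {"tx": -5,"ty": 20,"tz": -51,"spin": 0,"fingers": 0.12},
  {"tx": -5,"ty": 20,"tz": -51,"spin": 0,"fingers": 0.12},
  {"tx": -5,"ty": 20,"tz": -51,"spin": 0,"fingers": 0.12},
  {"tx": -4,"ty": 20,"tz": -51,"spin": 0,"fingers": 0.12},
  {"tx": -4,"ty": 20,"tz": -51,"spin": 0,"fingers": 0.12},
  {"tx": 0,"ty": 0,"tz": 0,"spin": 0,"fingers": 0.12},
])

```text
time_s: 18.77
tcp_pos: [0.5332, 0.0952, 0.1599]
eef_rot: [0.419, 0.57, 0.419, -0.569]
force: [-1.0, -1.0, -0.8]
grip_width: 0.0755
```

```bash
python3 - <<'E'
from h import *
s=sensors.state();M=ax();print(s["time_s"],s["tcp_pos"].round(4),yaw_y(),s["grip_width"])
c=read_camera("wrist");P=cloud(c);cv2.imwrite("pics/c1.png",cv2.convertScaleAbs(c["img"],alpha=1.6))
L=(P-s["tcp_pos"])@M*1000;x=-L[...,2];y=L[...,1];z=P[...,2]*1000
for a in range(-40,110,10):
    q=(abs(x-a)<2)&(abs(y)<12)&(z<125)&(z>60); m=(abs(x-a)<2)&(abs(y)<60)&(z>103.)&(z<125)
    print(a,np.median(z[q]).round(1) if q.any() else None, np.percentile(y[m],[2,98]).round(1) if m.sum()>20 else "")
for r in (place_of("cover_mid","wrist")[:1]+place_of("cover_near","wrist")[:1]): 
    u,v=r["at"][0]*640,r["at"][1]*480; print(r,((pt(c,u,v)-s["tcp_pos"])@M*1000).round(1))
E
```

```text
18.775 [0.5332 0.0952 0.1599] -17.288598579865102 0.07545672653274518
-40 None 
-30 None [-27.9  34.9]
-20 115.1 [-26.9  57. ]
-10 113.9 [-26.9  34.3]
0 112.9 [-27.1  34.1]
10 111.9 [-26.9  34.5]
20 110.8 [-26.7  34.6]
30 109.7 [-27.1  34.4]
40 108.6 [-26.8  34.6]
50 107.5 [-26.5  34.7]
60 107.0 [-26.9  34.6]
70 105.8 [-26.6  34.7]
80 104.6 [-25.9  34.8]
90 103.7 [-24.6  34.9]
100 102.2 [-15.9  35.3]
{'at': [0.523, 0.3898], 'score': 0.95} [ 50.9   4.6 -38.4]
{'at': [0.523, 0.6425], 'score': 0.61} [44.3  4.8 25.4]
```

View pics/c1.png

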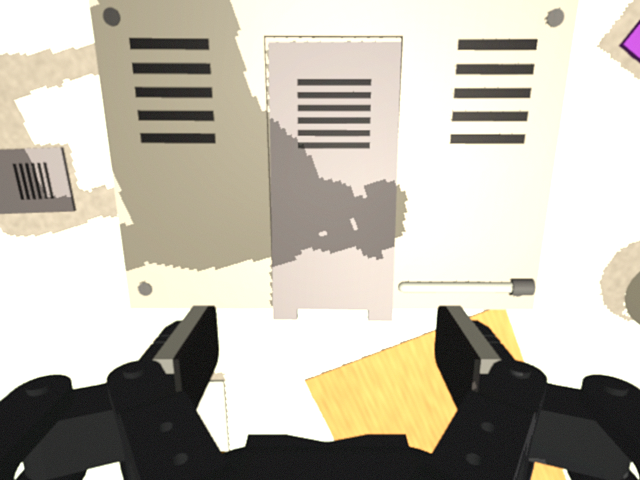

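The view shows the popped cover at columns 268-400, centred about 4 mm towards tool +y, with its notch end at row 318. There is a strip at (400-530, 287) near the right finger, so I'll check its height before going down.

```bash
python3 - <<'E'
from h import *
s=sensors.state();M=ax()
c=read_camera("wrist");P=cloud(c);L=(P-s["tcp_pos"])@M*1000
for v in (270,278,283,287,291,297): print(v,[( (-L[v,u,2]).round(1),L[v,u,1].round(1),(P[v,u,2]*1000).round(1)) for u in (402,415,430,460,520)])
# finger tip depth profile along left/right pads
for v in range(300,345,5): print(v,[(L[v,u]*1000/1000).round(1).tolist() for u in (205,212,443,450)])
E
```

```text
270 [(np.float64(-9.2), np.float64(42.6), np.float64(99.9)), (np.float64(-8.7), np.float64(49.6), np.float64(101.3)), (np.float64(-9.5), np.float64(58.5), np.float64(99.0)), (np.float64(-8.8), np.float64(74.6), np.float64(101.0)), (np.float64(-9.1), np.float64(108.3), np.float64(99.9))]
278 [(np.float64(-12.6), np.float64(42.2), np.float64(103.6)), (np.float64(-12.4), np.float64(49.3), np.float64(103.9)), (np.float64(-12.6), np.float64(57.6), np.float64(103.6)), (np.float64(-12.5), np.float64(74.1), np.float64(103.8)), (np.float64(-11.9), np.float64(106.3), np.float64(105.2))]
283 [(np.float64(-15.7), np.float64(42.4), np.float64(103.0)), (np.float64(-14.9), np.float64(49.1), np.float64(105.3)), (np.float64(-15.0), np.float64(57.4), np.float64(105.0)), (np.float64(-15.3), np.float64(74.2), np.float64(104.2)), (np.float64(-14.8), np.float64(106.6), np.float64(105.3))]
287 [(np.float64(-19.0), np.float64(43.0), np.float64(100.7)), (np.float64(-18.9), np.float64(50.2), np.float64(101.0)), (np.float64(-19.1), np.float64(58.8), np.float64(100.4)), (np.float64(-18.7), np.float64(75.3), np.
[... 793 characters left out ...]
.5, -11.0], [-35.1, 38.8, -11.5], [-34.4, 41.3, -11.2]]
310 [[-39.3, -38.4, -11.6], [-35.2, -37.3, -9.8], [-38.5, 37.9, -11.2], [-39.3, 39.9, -11.6]]
315 [[-42.6, -37.4, -11.4], [-37.4, -36.8, -9.0], [-38.0, 38.2, -9.3], [-41.9, 39.2, -11.1]]
320 [[-44.3, -37.0, -10.5], [-38.1, -36.7, -7.5], [-39.2, 38.0, -8.1], [-45.4, 38.2, -11.0]]
325 [[-45.2, -36.9, -9.3], [-37.4, -37.1, -5.4], [-40.2, 37.8, -6.8], [-46.7, 37.9, -10.0]]
330 [[-45.0, -37.1, -7.5], [-37.3, -37.2, -3.6], [-39.4, 38.1, -4.6], [-47.4, 37.8, -8.7]]
335 [[-45.4, -37.1, -6.0], [-37.9, -37.1, -2.1], [-39.5, 38.2, -2.9], [-47.4, 37.9, -7.1]]
340 [[-45.4, -37.2, -4.3], [-38.6, -37.1, -0.6], [-40.9, 37.9, -1.9], [-47.4, 38.1, -5.4]]
```

The fingertips measure 34 mm behind the TCP at this opening. A rod at z 105 lies just behind the pads, so I'll shift 4 mm towards the cover's middle and go down.

Request:
send_rows([
  {"tx": 30,"ty": 3.8,"tz": -4,"spin": 0,"fingers": 0.1},
  {"tx": 40,"ty": 0,"tz": 0,"spin": 0,"fingers": 0.1},
  {"tx": 13,"ty": 0,"tz": 0,"spin": 0,"fingers": 0.1},
  {"tx": 4,"ty": 0,"tz": 0,"spin": 0,"fingers": 0.1},
  {"tx": 0,"ty": 0,"tz": 0,"spin": 0,"fingers": 0.1},
])

```text
time_s: 19.6
tcp_pos: [0.5376, 0.0951, 0.0749]
eef_rot: [0.418, 0.571, 0.417, -0.57]
force: [0.1, 0.3, 0.6]
grip_width: 0.0769
```

Request:
send_rows([
  {"tx": 0,"ty": 0,"tz": 0,"spin": 0,"fingers": 0.3},
  {"tx": 0,"ty": 0,"tz": 0,"spin": 0,"fingers": 0.5},
  {"tx": 0,"ty": 0,"tz": 0,"spin": 0,"fingers": 0.5},
  {"tx": 0,"ty": 0,"tz": 0,"spin": 0,"fingers": 0.6},
])

```text
time_s: 20.1
tcp_pos: [0.537, 0.0956, 0.0752]
eef_rot: [0.418, 0.57, 0.418, -0.57]
force: [-3.8, 0.6, 5.2]
grip_width: 0.0617
```

Request:
send_rows([
  {"tx": 0,"ty": 0,"tz": 0,"spin": 0,"fingers": 1},
  {"tx": 0,"ty": 0,"tz": 0,"spin": 0,"fingers": 1},
  {"tx": -5,"ty": 0,"tz": 0,"spin": 0,"fingers": 1},
  {"tx": -10,"ty": 0,"tz": 0,"spin": 0,"fingers": 1},
  {"tx": -25,"ty": 0,"tz": 0,"spin": 0,"fingers": 1},
  {"tx": -25,"ty": 0,"tz": 0,"spin": 0,"fingers": 1},
  {"tx": 0,"ty": 0,"tz": 0,"spin": 0,"fingers": 1},
])

```text
time_s: 20.98
tcp_pos: [0.539, 0.0954, 0.1416]
eef_rot: [0.42, 0.572, 0.417, -0.569]
force: [1.0, 1.2, -0.6]
grip_width: 0.0619
```

```bash
python3 - <<'E'
from h import *
s=sensors.state();M=ax();print(s["time_s"],s["tcp_pos"].round(4),yaw_y(),s["grip_width"],s["force"])
c=read_camera("wrist");P=cloud(c);cv2.imwrite("pics/c2.png",cv2.convertScaleAbs(c["img"],alpha=1.6))
L=(P-s["tcp_pos"])@M*1000;x=-L[...,2];y=L[...,1];h=-L[...,0]
for a in range(-40,120,10):
    q=(abs(x-a)<2)&(abs(y)<20)&(h>0)&(h<60)
    if q.sum()>5: print(a,np.median(h[q]).round(1), np.percentile(y[q],[2,98]).round(1))
card=np.array([.571,-.128]); d=np.array([.298,.9545])
# cover centre 34+3 mm ahead of tcp ; extents -64..70 from mid -> centre of ends at +3
rows([*(card-d*.037),.10],-17.3,fingers=1,n=5)
E
```

```text
20.975 [0.539  0.0954 0.1416] -17.50262015170431 0.06193228197476147 [ 0.99478598  1.16468482 -0.63917588]
-30 39.2 [-19.8  19.8]
-20 38.7 [-19.2  19.3]
-10 37.6 [-19.3  19.1]
0 36.6 [-19.1  19.2]
10 35.6 [-19.2  19. ]
20 34.5 [-19.3  19.2]
30 33.5 [-19.1  19.1]
40 32.3 [-19.2  19.2]
50 31.3 [-19.2  19.3]
60 30.4 [-19.2  19.2]
70 29.6 [-19.2  19.3]
80 28.3 [-19.2  19.3]
90 27.2 [-19.1  19.2]
100 25.9 [-19.2  19.1]
[{"tx": 8.0, "ty": 19.8, "tz": 48.0, "spin": -0.0007, "fingers": 1}, {"tx": 7.9, "ty": 19.7, "tz": 48.0, "spin": -0.0007, "fingers": 1}, {"tx": 8.0, "ty": 19.8, "tz": 48.1, "spin": -0.0007, "fingers": 1}, {"tx": 8.0, "ty": 19.6, "tz": 48.0, "spin": -0.0007, "fingers": 1}, {"tx": 8.0, "ty": 19.7, "tz": 48.1, "spin": -0.0007, "fingers": 1}]
```

View pics/c2.png

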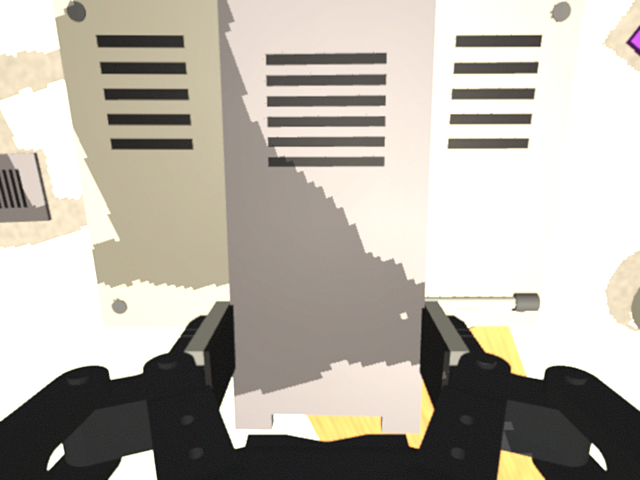

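The cover is held square and tilted about 6° with its far end down. Next I'll carry it to the card.

Request:
send_rows([
  {"tx": 4,"ty": 20,"tz": 48,"spin": 0,"fingers": 1},
  {"tx": 4,"ty": 20,"tz": 48,"spin": 0,"fingers": 1},
  {"tx": 4,"ty": 20,"tz": 48,"spin": 0,"fingers": 1},
  {"tx": 14,"ty": 20,"tz": 48,"spin": 0,"fingers": 1},
  {"tx": 14,"ty": 19,"tz": 48,"spin": 0,"fingers": 1},
  {"tx": 20,"ty": 0,"tz": 0,"spin": 0,"fingers": 1},
  {"tx": 20,"ty": 0,"tz": 0,"spin": 0,"fingers": 1},
  {"tx": 20,"ty": 0,"tz": 0,"spin": 0,"fingers": 1},
  {"tx": 20,"ty": 0,"tz": 0,"spin": 0,"fingers": 1},
  {"tx": 10,"ty": 0,"tz": 0,"spin": 0,"fingers": 1},
])

```text
time_s: 22.28
tcp_pos: [0.5581, -0.1621, 0.0067]
eef_rot: [-0.418, -0.57, -0.419, 0.57]
force: [-0.6, 0.6, -1.4]
grip_width: 0.0618
```

Request:
send_rows([
  {"tx": 0,"ty": 0,"tz": 0,"spin": 0,"fingers": 1},
])

```text
time_s: 22.4
tcp_pos: [0.5585, -0.1626, 0.0077]
eef_rot: [-0.418, -0.57, -0.419, 0.57]
force: [0.5, -0.8, -0.6]
grip_width: 0.062
```

Now I'll lower it gently until it touches and levels, then release.

Request:
send_rows([
  {"tx": 6,"ty": 0,"tz": 0,"spin": 0,"fingers": 1},
  {"tx": 4,"ty": 0,"tz": 0,"spin": 0,"fingers": 1},
  {"tx": 3,"ty": 0,"tz": 0,"spin": 0,"fingers": 1},
  {"tx": 2,"ty": 0,"tz": 0,"spin": 0,"fingers": 1},
  {"tx": 0,"ty": 0,"tz": 0,"spin": 0,"fingers": 1},
])

```text
time_s: 23.02
tcp_pos: [0.5594, -0.1638, -0.0058]
eef_rot: [0.419, 0.57, 0.418, -0.57]
force: [-1.3, -2.8, 4.2]
grip_width: 0.0618
```

Request:
send_rows([
  {"tx": 3,"ty": 0,"tz": 0,"spin": 0,"fingers": 1},
  {"tx": 0,"ty": 0,"tz": 0,"spin": 0,"fingers": 1},
])

```text
time_s: 23.28
tcp_pos: [0.5598, -0.1641, -0.0085]
eef_rot: [0.419, 0.57, 0.417, -0.57]
force: [-1.6, -4.3, 6.2]
grip_width: 0.0619
```

Request:
send_rows([
  {"tx": 2,"ty": 0,"tz": 0,"spin": 0,"fingers": 1},
  {"tx": 1,"ty": 0,"tz": 0,"spin": 0,"fingers": 1},
  {"tx": 0,"ty": 0,"tz": 0,"spin": 0,"fingers": 0.2},
  {"tx": 0,"ty": 0,"tz": 0,"spin": 0,"fingers": 0.1},
  {"tx": 0,"ty": 0,"tz": 0,"spin": 0,"fingers": 0},
  {"tx": 0,"ty": 0,"tz": 0,"spin": 0,"fingers": 0},
  {"tx": -10,"ty": 0,"tz": 0,"spin": 0,"fingers": 0},
  {"tx": -50,"ty": 0,"tz": 0,"spin": 0,"fingers": 0},
  {"tx": -60,"ty": 0,"tz": 0,"spin": 0,"fingers": 0},
  {"tx": -60,"ty": 0,"tz": 0,"spin": 0,"fingers": 0},
])

```text
time_s: 24.52
tcp_pos: [0.5588, -0.1631, 0.1702]
eef_rot: [0.418, 0.57, 0.418, -0.57]
force: [0.9, -0.8, -0.5]
grip_width: 0.0858
```

Request:
send_rows([
  {"tx": 0,"ty": -20,"tz": 60,"spin": 0,"fingers": 0},
  {"tx": 0,"ty": -20,"tz": 60,"spin": 0,"fingers": 0},
  {"tx": 0,"ty": 0,"tz": 0,"spin": 0,"fingers": 0},
])

```text
time_s: 24.9
tcp_pos: [0.4838, -0.2675, 0.1686]
eef_rot: [-0.417, -0.571, -0.416, 0.572]
force: [1.6, 0.4, 1.2]
grip_width: 0.0854
```

```bash
python3 - <<'E'
from h import *
s=sensors.state();print(s["time_s"],s["tcp_pos"].round(4),s["force"].round(1))
c=read_camera("scene");P=cloud(c);t=read_camera("top")
i=cv2.convertScaleAbs(c["img"][130:350,100:460],alpha=1.5);cv2.imwrite("pics/f1.png",cv2.resize(i,(720,440)))
z=P[...,2]*1000; cc=np.array([.5721,-.128]); a=np.radians(6.25); Rm=np.array([[np.cos(a),np.sin(a)],[-np.sin(a),np.cos(a)]])
Q=(P[...,:2]-cc)@Rm.T*1000
m=(abs(Q[...,0])<110)&(abs(Q[...,1])<120)&(z>12)&(z<40)
r=cv2.minAreaRect(Q[m].astype(np.float32)); print("cover in card mm",r,np.median(z[m]))
A=np.c_[Q[m],np.ones(m.sum())]; g=np.linalg.lstsq(A,z[m],rcond=None)[0]; print("slope deg",np.degrees(np.hypot(g[0],g[1])))
for n,cam in (("scene",c),("top",t)):
    for k,h in (("knife_grip",.01),("knife_tip",.01),("brush_grip",.01),("pot",0),("glue",0),("cover_near",.0235),("cover_far",.0235)):
        print(n,k,[(round(q["score"],2),atz(cam,q["at"][0]*640,q["at"][1]*480,h)[:2].round(3).tolist()) for q in place_of(k,n)[:2]])
E
```

```text
24.9 [ 0.4838 -0.2675  0.1686] [1.6 0.4 1.2]
cover in card mm ((-0.2598390579223633, -1.9143295288085938), (141.01516723632812, 71.19822692871094), 67.79644775390625) 22.4080846694239
slope deg 0.3982537868952648
scene knife_grip [(0.82, [0.36, -0.135]), (0.73, [0.558, -0.521])]
scene knife_tip [(0.86, [0.41, -0.013]), (0.69, [0.686, -0.543])]
scene brush_grip []
scene pot [(0.93, [0.766, -0.044]), (0.56, [0.486, 0.385])]
scene glue [(0.96, [0.485, 0.382])]
scene cover_near [(0.84, [0.86, 0.064]), (0.68, [0.559, -0.188])]
scene cover_far [(0.77, [0.373, 0.172]), (0.76, [0.784, 0.164])]
top knife_grip [(0.63, [0.561, -0.522]), (0.49, [0.579, -0.136])]
top knife_tip [(0.73, [0.391, -0.007]), (0.59, [0.687, -0.552])]
top brush_grip [(0.64, [0.394, -0.009]), (0.5, [0.45, -0.282])]
top pot [(0.93, [0.775, -0.04])]
top glue [(0.69, [0.492, 0.377])]
top cover_near [(0.9, [0.546, -0.187]), (0.82, [0.864, 0.06])]
top cover_far [(0.88, [0.776, 0.174]), (0.78, [0.596, -0.063])]
```

View pics/f1.png

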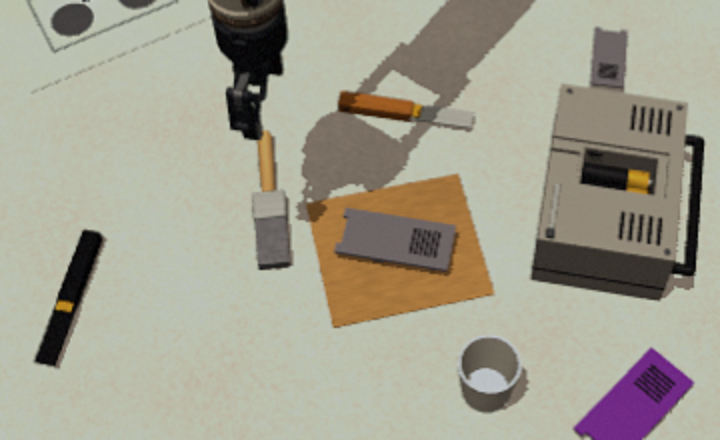

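The view shows the cover level and right way up in the middle of the card at (395,240). The knife lies flat at (405,108), and the brush, pot and bottle are undisturbed. I'm handing it in.

```bash
python3 -c "
from workcell import arm; print(arm.sign_off())"
```

```text
the job is handed in; nothing more can be done
None
```

I levered the cover up with the filling knife, laid the knife down, lifted the cover off and set it on the cardboard. I handed in at about 25 s, and the sign-off gave no verdict.

**Last checks:**
- **Cover:** it is centred on the card to within 2 mm. Its slope is 0.4° and its top is about 22–23 mm up, right way up.
- **Knife:** it lies flat on bare table, with the handle top at 20.4 mm and the blade top at 12.3 mm.
- **Robot:** it stands clear of everything.
- **Pot and glue:** both are within about 14 mm of where they started, which is within detection error.
- **Brush:** the top camera's low-scoring second match put it about 10 mm from its starting reading. The scene camera missed it and the top camera's best match was the knife's tip, but the picture shows it undisturbed.

**What disagreed along the way:**
- The first knife grasp closed on air, because the fingertips really sit 22–34 mm behind the reported TCP. I measured that offset from depth readings and allowed for it. While finding it, the fingers pressed on something, probably the table, with about 24 N.
- The step 1 contact between knife and cover was never read directly. I infer it from about 5–10 N of upward force on the knife while the cover was still seated.

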